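# Find the socket for the sunk nut of a reactor head plate

## Task

Find which of the three sockets fits the hex nut sunk in the middle port of the reactor head plate, trying them on it if need be, and push that one fully home on the nut. Stand any socket that does not fit back upright on the bench, and leave the glassware and other things where they are. Finish while still gripping the fitting socket, seated on the nut: do not let go.

Things in the scene. Friction and masses are not known exactly. Their poses are not given: they have to be found in the camera images.
- socket_small: small steel socket, about 160 g, loose, mouth down on the bench. Round part 29.4 mm across, 40 tall, hex bore 20 across flats and 24 deep from below; on top a fixed square adapter bar, 22 x 22, from 40 to 80 mm up: grip here. Origin: centre of the mouth; z up. x is square to a pair of bore flats and to a pair of adapter faces (bore repeats every 60 deg, adapter every 90).
- socket_medium: medium steel socket, about 210 g, loose, mouth down on the bench. Round part 36.1 mm across, 40 tall, hex bore 26 across flats and 24 deep from below; on top a fixed square adapter bar, 22 x 22, from 40 to 80 mm up: grip here. Origin: centre of the mouth; z up. x is square to a pair of bore flats and to a pair of adapter faces (bore repeats every 60 deg, adapter every 90).
- socket_large: large steel socket, about 270 g, loose, mouth down on the bench. Round part 43.1 mm across, 40 tall, hex bore 32 across flats and 24 deep from below; on top a fixed square adapter bar, 22 x 22, from 40 to 80 mm up: grip here. Origin: centre of the mouth; z up. x is square to a pair of bore flats and to a pair of adapter faces (bore repeats every 60 deg, adapter every 90).
- plate: reactor head plate: aluminium slab 90 x 250 x 20 mm fixed on the bench, long side along its y, with a row of three steel collars 62 mm across, 74 apart along y. Each collar is a round well 20 deep (rim 44 above the bench) with a fixed brass hex nut on its floor, 12 tall, the top 4 slightly conical, one pair of flats square to the plate's x. Origin: centre of its underside.
- port (a point): centre of the floor of the middle well, 24 mm above the bench; axes as the plate's. Ports: nut 18 mm across flats in well 33, nut 24 in well 40, nut 30 in well 47; which is in the middle varies and is not told: look or try. Each fits one socket (2 mm spare across flats); home, its mouth is on this floor. A socket too big stops on the rim 20 mm up, one too small on the nut 8 to 12 up.
- beaker: a clear glass beaker, 68 wide, 85 tall (mm), loose on the bench, not to be moved. Origin: centre of its underside.
- beaker_low: a wide clear glass beaker, 90 wide, 65 tall (mm), loose on the bench, not to be moved. Origin: centre of its underside.
- paper_cup: a white paper cup, 66 wide, 75 tall (mm), loose on the bench, not to be moved. Origin: centre of its underside.
- reagent: a small brown glass jar with a white cap, 50 wide, 90 tall (mm), loose on the bench, not to be moved. Origin: centre of its underside.
- calculator: a grey pocket calculator with black keys, lying flat, 150 x 80 x 18 (mm), loose on the bench, not to be moved. Origin: centre of its underside.
- weigh_dish: a small white weighing dish, 50 wide, 18 tall (mm), loose on the bench, not to be moved. Origin: centre of its underside.
There are look-alikes about, which are no part of the job. Leave any blue or red look-alike of the socket_large alone.

How it is judged:
At the end, for the whole second after the job is handed in: One socket is fully down over the middle nut (mouth within 4 mm of the well floor and of the port's axis, upright within 0.1 rad) and is gripped by the fingers with more than 2 N; the other two stand upright on the bench (within 0.15 rad, underside within 8 mm of it), at rest and untouched (((horizontal distance between socket_small and port below 0.004 m and z of socket_small in the frame of port below 0.004 m and angle between socket_small's own z axis and vertical below 0.1 rad and contact force between the fingers and socket_small above 2 N and angle between each of socket_medium, socket_large's own z axis and vertical below 0.15 rad and height (world z) of socket_medium between -0.01 and 0.008 m and linear speed of each of socket_medium, socket_large below 0.02 m/s and contact force between the fingers and socket_medium below 0.1 N and height (world z) of socket_large between -0.01 and 0.008 m and contact force between the fingers and socket_large below 0.1 N) or (horizontal distance between socket_medium and port below 0.004 m and z of socket_medium in the frame of port below 0.004 m and angle between socket_medium's own z axis and vertical below 0.1 rad and contact force between the fingers and socket_medium above 2 N and angle between each of socket_small, socket_large's own z axis and vertical below 0.15 rad and height (world z) of socket_small between -0.01 and 0.008 m and linear speed of each of socket_small, socket_large below 0.02 m/s and contact force between the fingers and socket_small below 0.1 N and height (world z) of socket_large between -0.01 and 0.008 m and contact force between the fingers and socket_large below 0.1 N) or (horizontal distance between socket_large and port below 0.004 m and z of socket_large in the frame of port below 0.004 m and angle between socket_large's own z axis and vertical below 0.1 rad and contact force between the fingers and socket_large above 2 N and angle between each of socket_small, socket_medium's own z axis and vertical below 0.15 rad and height (world z) of socket_small between -0.01 and 0.008 m and linear speed of each of socket_small, socket_medium below 0.02 m/s and contact force between the fingers and socket_small below 0.1 N and height (world z) of socket_medium between -0.01 and 0.008 m and contact force between the fingers and socket_medium below 0.1 N))); the arm keeps its last pose, push and grip.
It fails at once if a beaker, cup, jar, dish or the calculator is pushed more than 30 mm from its place or tipped over (distance of any of beaker, beaker_low, paper_cup, reagent, calculator, weigh_dish from where it was at the start of the episode above 0.03 m or angle between any of beaker, beaker_low, paper_cup, reagent, calculator, weigh_dish's own z axis and vertical above 0.5 rad).
It also fails if it takes over 64 s, if anything falls off the work surface, if the arm or the gripper's body presses on something with over 40 N, if the wrist force passes 120 N, or if a joint passes its speed limit or range.

## Robot

A 6-joint arm with a two-finger parallel gripper is mounted at the origin on the work surface. World frame = base frame: x ahead of the robot, y to its left, z up, the work surface at z = 0. Lengths are in m, angles in rad, forces in N, time in s.
With the tool pointing down it reaches from about 0.375 to 0.975 m from the base axis. Payload 3.8 kg.
Tool frame: the origin (TCP) lies at the very end of the fingers, on their centre line; the grasp point (between the pads) lies 19 mm behind it; z points along the fingers, y is the direction in which the jaws open and shut (so a half turn about z gives the same grasp; the last joint's range is limited). The gripper opens to 85 mm and grips with 20 to 120 N. Pads are 22 mm wide; open, the fingers measure 114 mm over their backs; the gripper's body (76 mm by 85 mm) begins 54 mm behind the grasp point. The pads swing forward as they close: fully open they stand 13 mm farther back than shut.
Start: joints at [1.076, 0.264, 1.604, -0, 1.274, -0.037], TCP at [0.298, 0.605, 0.231] pointing down, gripper open.
Joint ranges: [-2.63, 2.63], [-0.94, 2.18], [0.31, 2.57], [-1.31, 4.45], [0, 2.66], [-2.55, 2.55]. Speed limits (rad/s): [2.57, 2.57, 3.14, 3.14, 3.14, 3.14].

## Interface

Orientations are given as a rotation vector (axis times angle).
In Python, from workcell import bot, viewer, finish_job gives the robot as it stands.
- The arm moves only by the tool servo_tool, never from a script. Its argument "plan" is a list that holds one entry, the list of rows, each a list of 6 numbers: the shift along the tool's x, y, z in cm, then the turn, a rotation vector about the tool's x, y, z in degrees. A call has 1 to 20 rows; each row is the pose to reach, as a shift and turn from the pose measured when the call began, along the tool's axes at that moment; what a row does not reach only later rows make up. A row lasts 1/12 s, in which the tool goes at most 41.7 mm and 7.16 degrees, less where a joint would pass 70% of its speed; a pose out of reach is approached as far as the arm can. A call with a gripper value outside its range is refused whole. "claw" is the finger opening in cm, from 0 to 8.54, set as the call begins (left out, the last holds). The fingers move at their own pace and stop on an object; "grip_force" is the grip in N (left out, the last holds). Time passes only in rows, so rows that repeat a pose let the fingers close. It gives the time, the measured TCP pose, the force and the opening at its end, in the units of the state.
- bot.read_state(): the state, without advancing time (a new reading comes with each control period).
- viewer.read_camera(name): name is "scene" or "top"; returns a dict with "color" (400x640x3 uint8, red, green, blue), "fx", "fy", "cx", "cy" (pixels), "k1" (the pictures are not rectified: a ray, as slopes to the right and down, at radius r is drawn at 1 + k1 r^2 times it, then the intrinsics apply), "eye" and "rotation" of the camera in the world. Camera axes: x right, y down, z forward; pixel columns grow to the right and rows downward; lengths in m; the calibration is good to about 2 mm. A picture is of the moment at which its call begins. There is no depth.
- finish_job(): hands the job in, once; it reports no verdict.
The state is a dict: "time": time; "q": joint angles; "joint_vel": joint speeds; "joint_torque": joint torques, N m; "tool_pos": TCP position; "tcp_rot": TCP orientation; "wrist_force": force on the tool from outside, world axes, zero at the start; "torque": the same for the moment, N m; "width": opening from 0.0 (shut) to 1.0 (fully open).
Only numpy, scipy, OpenCV 4.12 (cv2) and the standard library are available. Lean on these libraries where they do the work, as an engineer would, in place of code of your own. Each camera call takes 0.05 s, during which the arm holds its last target.

## Working session

There is one attempt and no reset: what is moved stays moved. The work goes in short steps, Python scripts to look and compute and a tool call to move; the robot and the scene stay as the last step left them, time stands still between calls to the robot, and variables do not carry over. Pictures are saved under pics/ and viewed, and the job is handed in when it is done.

Besides the shell and the picture viewer there is one more tool, called after "Emit:" as a command line: name --argument value ..., lists and objects as JSON in quotes. servo_tool: Moves the arm, as the interface text tells. Its arguments: {"type":"object","properties":{"plan":{"type":"array"},"claw":{"type":"number"},"grip_force":{"type":"number"}},"required":["plan"]}

```bash
mkdir -p pics; cat > h.py <<'E'
import numpy as np, cv2
from workcell import bot, viewer, finish_job
def grab(n,tag):
    c=viewer.read_camera(n); cv2.imwrite(f'pics/{tag}.png',c['color'][:,:,::-1]); 
    np.savez(f'pics/{tag}.npz',**c); return c
def load(tag): return dict(np.load(f'pics/{tag}.npz'))
def cast(c,u,v,z):
    K=np.array([[c['fx'],0,c['cx']],[0,c['fy'],c['cy']],[0,0,1]],float)
    d=np.array([(u-c['cx'])/c['fx'],(v-c['cy'])/c['fy']]); s=d.copy()
    for _ in range(30): s=d/(1+c['k1']*(s@s))
    r=c['rotation']@np.array([s[0],s[1],1]); t=(z-c['eye'][2])/r[2]
    return c['eye']+t*r
def proj(c,p):
    x=c['rotation'].T@(np.array(p)-c['eye']); s=x[:2]/x[2]; s=s*(1+c['k1']*(s@s))
    return np.array([c['fx']*s[0]+c['cx'],c['fy']*s[1]+c['cy']])
E
python3 - <<'E'
from h import *
for n in('scene','top'):
    c=grab(n,n+'0'); print(n,c['fx'],c['k1'],c['eye'],c['rotation'].round(3))
    cv2.imwrite(f'pics/{n}0b.png',cv2.resize(c['color'][:,:,::-1],(800,500),interpolation=cv2.INTER_CUBIC))
print(bot.read_state())
E
```

```text
scene 489.1204396089815 -0.1437412548080978 [ 1.07602213 -0.8421169   1.06174817] [-2.295 -0.719  0.281]
top 400.48939870673473 0.01849533904215843 [ 0.4042624  -0.07471979  1.18770805] [-2.156  2.158 -0.119]
{'time': 0.1, 'q': array([ 1.07609680e+00,  2.64704854e-01,  1.60525426e+00,  1.26182396e-05,
        1.27371499e+00, -3.69281686e-02]), 'joint_vel': array([ 0.0005208 , -0.00237661, -0.00352537,  0.00137523,  0.00072045,
       -0.00059165]), 'joint_torque': array([ 7.51614753e-04, -5.16710365e+01, -3.68589842e+01, -1.76336389e-04,
        6.43120075e-03, -1.72340742e-05]), 'tool_pos': array([0.29801139, 0.60490154, 0.23005923]), 'tcp_rot': array([-0.71268212, -3.05911267,  0.00314917]), 'wrist_force': array([-0.2692525 , -0.1527137 ,  0.52249224]), 'torque': array([ 0.01789657, -0.04650636,  0.03413273]), 'width': 0.9946695431669005}
```

```bash
sed -i "s/^def cast/def _R(c): return cv2.Rodrigues(np.array(c['rotation'],float))[0]\ndef cast/; s/c\['rotation'\]@/_R(c)@/; s/c\['rotation'\]\.T@/_R(c).T@/" h.py; cat h.py | tail -14
```

```text
def grab(n,tag):
    c=viewer.read_camera(n); cv2.imwrite(f'pics/{tag}.png',c['color'][:,:,::-1]); 
    np.savez(f'pics/{tag}.npz',**c); return c
def load(tag): return dict(np.load(f'pics/{tag}.npz'))
def _R(c): return cv2.Rodrigues(np.array(c['rotation'],float))[0]
def cast(c,u,v,z):
    K=np.array([[c['fx'],0,c['cx']],[0,c['fy'],c['cy']],[0,0,1]],float)
    d=np.array([(u-c['cx'])/c['fx'],(v-c['cy'])/c['fy']]); s=d.copy()
    for _ in range(30): s=d/(1+c['k1']*(s@s))
    r=_R(c)@np.array([s[0],s[1],1]); t=(z-c['eye'][2])/r[2]
    return c['eye']+t*r
def proj(c,p):
    x=_R(c).T@(np.array(p)-c['eye']); s=x[:2]/x[2]; s=s*(1+c['k1']*(s@s))
    return np.array([c['fx']*s[0]+c['cx'],c['fy']*s[1]+c['cy']])
```

View pics/top0b.png

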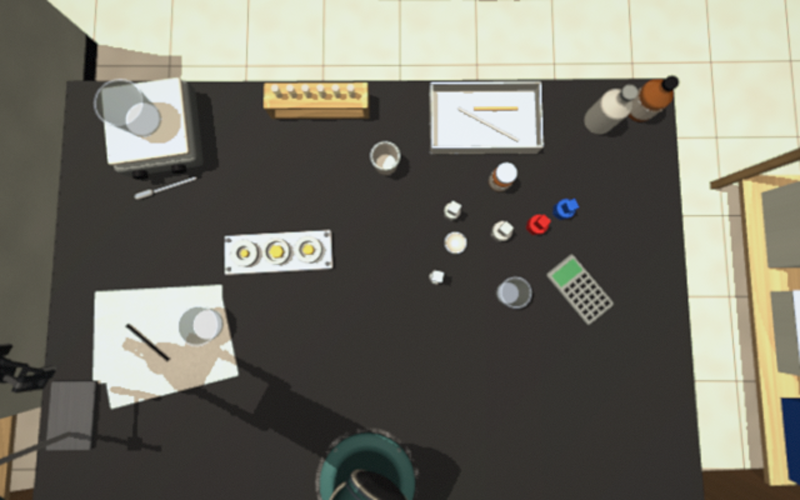

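View pics/scene0b.png

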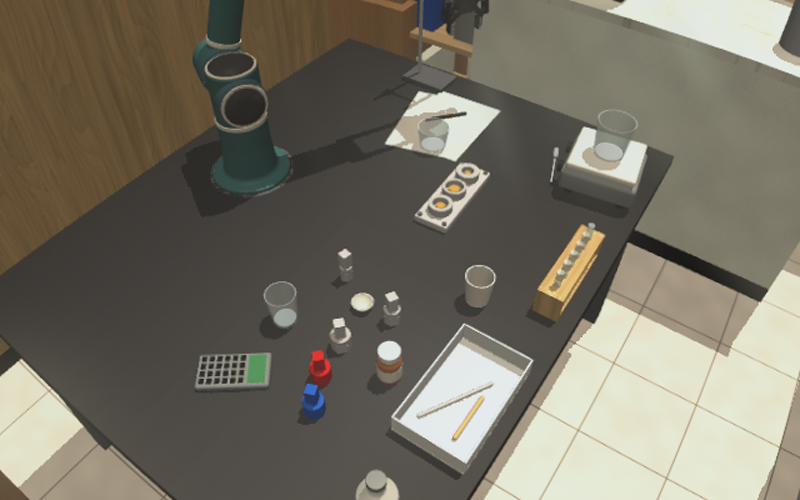

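```bash
python3 - <<'E'
from h import *
c=load('top0');im=c['color'][:,:,::-1]
a=im[180:222,175:270]; b=im[150:235,340:420]
cv2.imwrite('pics/a.png',cv2.resize(a,None,fx=8,fy=8,interpolation=cv2.INTER_CUBIC))
cv2.imwrite('pics/b.png',cv2.resize(b,None,fx=7,fy=7,interpolation=cv2.INTER_CUBIC))
c=load('scene0');im=c['color'][:,:,::-1]
cv2.imwrite('pics/d.png',cv2.resize(im[190:290,255:330],None,fx=6,fy=6,interpolation=cv2.INTER_CUBIC))
cv2.imwrite('pics/e.png',cv2.resize(im[125:190,325:400],None,fx=8,fy=8,interpolation=cv2.INTER_CUBIC))
E
```

```text
(no output)
```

View pics/a.png

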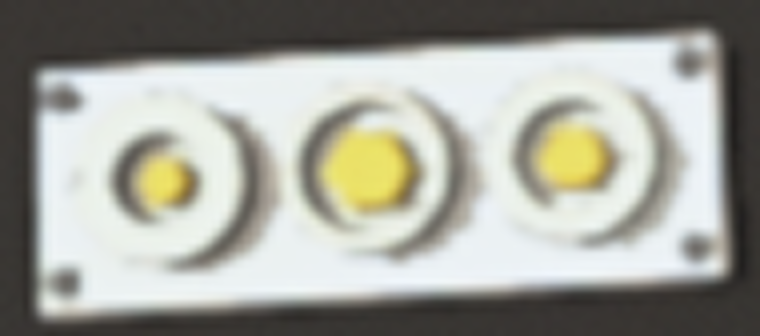

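View pics/b.png

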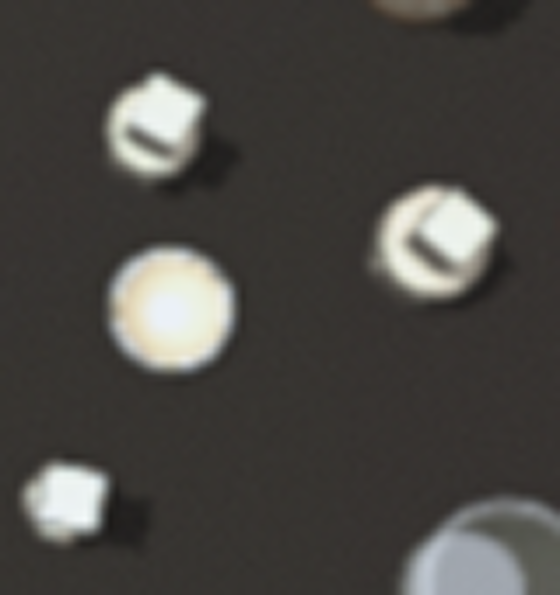

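View pics/d.png

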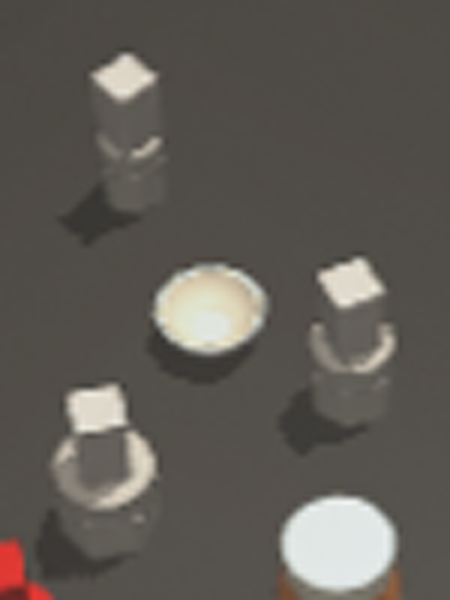

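View pics/e.png

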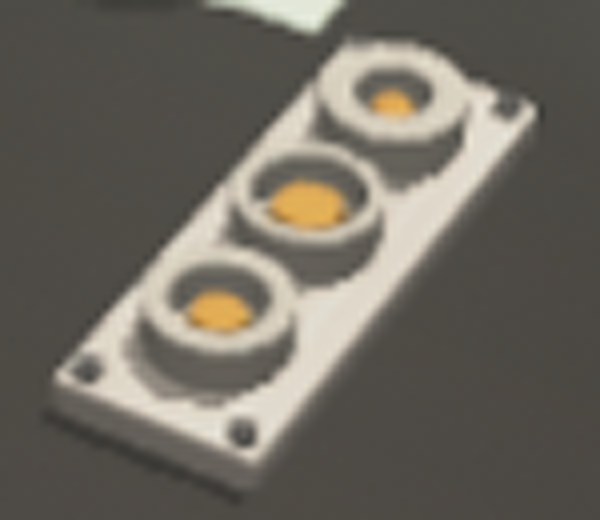

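```bash
python3 - <<'E'
from h import *
c=load('top0');im=c['color'];hsv=cv2.cvtColor(im,cv2.COLOR_RGB2HSV)
# nuts
m=cv2.inRange(hsv,(15,90,110),(40,255,255)); m[:180]=0;m[222:]=0;m[:,:175]=0;m[:,270:]=0
n,l,s,ce=cv2.connectedComponentsWithStats(m)
for i in range(1,n):
    if s[i,4]>15: print('nut',s[i,4],ce[i],cast(c,*ce[i],0.036).round(4), 'dia', 2*np.sqrt(s[i,4]/np.pi)*(1.19-.036)/400)
# plate outline
g=cv2.cvtColor(im,cv2.COLOR_RGB2GRAY)
F=6
roi=cv2.resize(g[175:228,170:275],None,fx=F,fy=F,interpolation=cv2.INTER_CUBIC)
_,b=cv2.threshold(roi,130,255,0); b=cv2.morphologyEx(b,cv2.MORPH_CLOSE,np.ones((25,25)))
ct=max(cv2.findContours(b,0,2)[0],key=cv2.contourArea)
r=cv2.minAreaRect(ct); P=[(np.array(p)+.5)/F-.5+[170,175] for p in cv2.boxPoints(r)]
W=np.array([cast(c,*p,0.020) for p in P]); print('plate',W.round(4).tolist(),W.mean(0)); 
for i in range(4):
    e=W[(i+1)%4]-W[i]; print(np.linalg.norm(e),np.degrees(np.arctan2(e[1],e[0])))
for nm,(y0,y1,x0,x1),th in (('large',(174,196,393,413),235),):
    roi=cv2.resize(im[y0:y1,x0:x1],None,fx=8,fy=8,interpolation=cv2.INTER_CUBIC); cv2.imwrite('pics/f.png',roi[:,:,::-1])
print(im[178:192,398:414].min(2))
c=load('scene0'); print(c['color'][252:264,264:280].min(2))
E
```

```text
nut 82 [221.02439024 200.8902439 ] [0.5172 0.2092 0.036 ] dia 0.02947866440661318
nut 55 [246.2        199.32727273] [0.5217 0.1365 0.036 ] dia 0.024142498970385354
nut 31 [195.35483871 202.25806452] [0.5134 0.2832 0.036 ] dia 0.018125154771796517
plate [[0.5568, 0.342, 0.02], [0.5712, 0.0874, 0.02], [0.4788, 0.0808, 0.02], [0.4647, 0.3331, 0.02]] [0.51789273 0.2108196  0.02      ]
0.2550676849439203 -86.77312254766314
0.09263600178236676 -175.91275509721467
0.25271029463274475 93.19316157464777
0.09255278727975548 5.548015380681588
[[161 192 204 207 195 191 209 203 159 106  61  46  47  48  49  49]
 [210 214 201 188 196 221 229 227 214 180 118  63  46  47  48  48]
 [223 208 182 188 219 230 231 231 230 225 187 123  68  49  47  48]
 [218 196 189 219 231 233 232 232 233 233 228 186 116  60  47  48]
 [196 179 204 232 236 236 235 234 235 235 233 207 139  71  48  48]
 [158 136 177 225 235 236 235 235 235 234 227 186 114  58  47  48]
 [125  94 123 175 218 233 236 236 234 227 197 144  78  45  47  48]
 [144  97  87 114 163 210 232 236 231 207 156 107  57  40  45  47]
 [187 142 102  85 108 152
[... 482 characters left out ...]
  73  73  74  74  73  74  74]
 [ 73  73  74  74  75  74  77 102 130 158 138  63  74  74  74  73]
 [ 73  73 102 148 192 214 210 204 204 202 168  99  74  74  74  73]
 [ 73  77 149 202 201 203 204 205 205 203 182 128  73  74  74  74]
 [ 73  69 143 202 203 204 205 206 203 200 207 168  74  74  74  74]
 [ 73  74 149 206 204 204 205 204 203 202 204 165  74  74  74  73]
 [ 73  73 111 174 204 205 206 203 202 203 209 170  78  74  74  74]
 [ 73  73  89 159 206 206 204 201 201 206 211 177 107  74  74  74]
 [ 74  74  77 153 209 206 205 189 156 116  95  86  94  91  74  74]
 [ 73  76  88 110 112  87  85  90  90  91  91 102 156 160  93  75]
 [ 74 103 133 119  91  90  90  90  90  91  91  91 148 189 166 109]]
```

```bash
cat >> h.py <<'E'
def face(c,box,lo,seed,F=8):
    y0,y1,x0,x1=box
    g=c['color'].min(2)[y0:y1,x0:x1]
    r=cv2.resize(g,None,fx=F,fy=F,interpolation=cv2.INTER_CUBIC)
    b=(r>lo).astype(np.uint8); b=cv2.morphologyEx(b,cv2.MORPH_OPEN,np.ones((F*3,F*3),np.uint8))
    n,l,s,ce=cv2.connectedComponentsWithStats(b)
    k=l[int((seed[1]-y0)*F),int((seed[0]-x0)*F)]
    m=(l==k).astype(np.uint8)*255
    ct=cv2.findContours(m,0,2)[0][0]
    up=lambda p:(np.array(p)+.5)/F-.5+[x0,y0]
    M=cv2.moments(m,True)
    q=cv2.approxPolyDP(ct,0.08*cv2.arcLength(ct,True),True)[:,0]
    vis=cv2.cvtColor(r,cv2.COLOR_GRAY2BGR); cv2.polylines(vis,[ct],True,(0,0,255),1); cv2.polylines(vis,[q],True,(0,255,0),1)
    return up((M['m10']/M['m00'],M['m01']/M['m00'])),[up(p) for p in q],vis
E
python3 - <<'E'
from h import *
c=load('top0'); vs=[]
p,q,v=face(c,(170,200,388,418),185+15,(404,182)); vs.append(v)
print(p,cast(c,*p,.08)); W=np.array([cast(c,*x,.08) for x in q])
for i in range(len(W)):
    e=W[(i+1)%len(W)]-W[i]; print(np.linalg.norm(e).round(4),np.degrees(np.arctan2(e[1],e[0]))%90)
print(W.mean(0))
c=load('scene0')
p,q,v=face(c,(245,275,258,288),140,(270,258)); vs.append(v)
print(p,cast(c,*p,.08)); W=np.array([cast(c,*x,.08) for x in q])
for i in range(len(W)):
    e=W[(i+1)%len(W)]-W[i]; print(np.linalg.norm(e).round(4),np.degrees(np.arctan2(e[1],e[0]))%90)
print(W.mean(0))
cv2.imwrite('pics/g.png',np.hstack(vs))
im=c['color'];hsv=cv2.cvtColor(im,cv2.COLOR_RGB2HSV)
m=cv2.inRange(hsv,(10,110,130),(30,255,255)); m[:125]=0;m[190:]=0;m[:,:325]=0;m[:,400:]=0
n,l,s,ce=cv2.connectedComponentsWithStats(m)
for i in range(1,n):
    if s[i,4]>10: print('nut',s[i,4],ce[i],cast(c,*ce[i],0.036).round(4))
E
```

```text
[404.77040155 182.16837219] [ 0.56460929 -0.31318518  0.08      ]
0.015 69.64313848208641
0.017 68.07906538469143
0.0152 71.20700139597433
0.0166 68.72775441824436
[ 0.56464968 -0.31321412  0.08      ]
[270.76413912 257.9824404 ] [ 0.56521756 -0.31361539  0.08      ]
0.0191 40.93774785419396
0.019 42.54144421722206
0.0202 43.79482337391948
0.0181 46.09906158438224
[ 0.56538882 -0.31339028  0.08      ]
nut 11 [373.72727273 137.27272727] [0.5132 0.2874 0.036 ]
nut 43 [363.04651163 150.23255814] [0.5181 0.2113 0.036 ]
nut 27 [351.88888889 163.55555556] [0.5223 0.1374 0.036 ]
```

View pics/g.png

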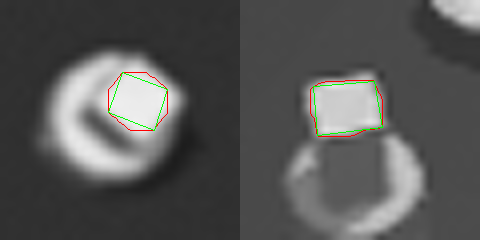

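```bash
cat >> h.py <<'E'
def delta(pos,phi):
    """shift cm in tool axes + rotvec deg to reach pos, tool down, jaw axis at phi deg (mod 180)"""
    s=bot.read_state(); R=cv2.Rodrigues(s['tcp_rot'])[0]
    cur=np.degrees(np.arctan2(R[1,1],R[0,1])); d=(phi-cur+90)%180-90; a=np.radians(cur+d)
    y=np.array([np.cos(a),np.sin(a),0]); z=np.array([0,0,-1.]); Rt=np.c_[np.cross(y,z),y,z]
    print('t',s['time'],'pos',s['tool_pos'].round(4),'phi',cur.round(2),'q',s['q'].round(2),'F',s['wrist_force'].round(1),'T',s['torque'].round(2),'w',(s['width']*85.4).round(1),'tilt',np.degrees(np.arccos(-R[2,2])).round(2))
    print('shift cm',(R.T@(np.array(pos)-s['tool_pos'])*100).round(2),'rot',np.degrees(cv2.Rodrigues(R.T@Rt)[0].ravel()).round(2), 'from q1',np.degrees(np.arctan2(pos[1],pos[0])))
E
python3 - <<'E'
from h import *
delta((.565,-.3134,.18),-45.)
E
```

```text
Traceback (most recent call last):
  File "h.py", line 36, in delta
    print('t',s['time'],'pos',s['tool_pos'].round(4),'phi',cur.round(2),'q',s['q'].round(2),'F',s['wrist_force'].round(1),'T',s['torque'].round(2),'w',(s['width']*85.4).round(1),'tilt',np.degrees(np.arccos(-R[2,2])).round(2))
                                                                                                                                                       ^^^^^^^^^^^^^^^^^^^^^^^
AttributeError: 'float' object has no attribute 'round'
```

```bash
sed -i "s/(s\['width'\]\*85.4).round(1)/round(s['width']*85.4,1)/; s/(phi-cur+90)%180-90/(phi-cur+180)%360-180/" h.py
python3 - <<'E'
from h import *
delta((.565,-.3134,.18),-45.)
E
```

```text
t 0.1 pos [0.298  0.6049 0.2301] phi 63.77 q [ 1.08  0.26  1.61  0.    1.27 -0.04] F [-0.3 -0.2  0.5] T [ 0.02 -0.05  0.03] w 84.9 tilt 0.12
shift cm [-64.53 -70.56   5.15] rot [-9.0000e-02  1.1000e-01  1.0877e+02] from q1 -29.016705513224647
```

Emit:
servo_tool --plan '[[[-64.5, -70.6, 3, 0, 0, 108.8], [-64.5, -70.6, 3, 0, 0, 108.8], [-64.5, -70.6, 3, 0, 0, 108.8], [-64.5, -70.6, 3, 0, 0, 108.8], [-64.5, -70.6, 3, 0, 0, 108.8], [-64.5, -70.6, 3, 0, 0, 108.8], [-64.5, -70.6, 3, 0, 0, 108.8], [-64.5, -70.6, 3, 0, 0, 108.8], [-64.5, -70.6, 3, 0, 0, 108.8], [-64.5, -70.6, 3, 0, 0, 108.8], [-64.5, -70.6, 3, 0, 0, 108.8], [-64.5, -70.6, 3, 0, 0, 108.8], [-64.5, -70.6, 3, 0, 0, 108.8], [-64.5, -70.6, 3, 0, 0, 108.8], [-64.5, -70.6, 3, 0, 0, 108.8], [-64.5, -70.6, 3, 0, 0, 108.8], [-64.5, -70.6, 3, 0, 0, 108.8], [-64.5, -70.6, 3, 0, 0, 108.8], [-64.5, -70.6, 3, 0, 0, 108.8], [-64.5, -70.6, 3, 0, 0, 108.8]]]' --claw 5 --grip_force 40

```text
time: 1.77
tool_pos: [0.5298, -0.1966, 0.2048]
tcp_rot: [2.902, 1.201, -0.003]
wrist_force: [0.5, 1.5, 0.2]
width: 0.584
```

```bash
python3 - <<'E'
from h import *
delta((.565,-.3134,.15),-45.)
E
```

```text
t 1.7667 pos [ 0.5298 -0.1966  0.2048] phi -45.06 q [-0.4   0.08  1.87 -0.    1.19  0.39] F [0.5 1.5 0.2] T [ 0.01 -0.01 -0.  ] w 49.8 tilt 0.12
shift cm [-5.75 10.75  5.49] rot [-0.    0.12 -0.06] from q1 -29.016705513224647
```

Emit:
servo_tool --plan '[[[-5.75, 10.75, 5.5, 0, 0.1, 0], [-5.75, 10.75, 5.5, 0, 0.1, 0], [-5.75, 10.75, 5.5, 0, 0.1, 0], [-5.75, 10.75, 5.5, 0, 0.1, 0], [-5.75, 10.75, 5.5, 0, 0.1, 0], [-5.75, 10.75, 5.5, 0, 0.1, 0]]]'

```text
time: 2.27
tool_pos: [0.5642, -0.3131, 0.1488]
tcp_rot: [-2.902, -1.198, 0.002]
wrist_force: [0.1, 0.1, -0.4]
width: 0.589
```

```bash
python3 - <<'E'
from h import *
delta((.565,-.3134,.045),-45.)
c=grab('scene','s1'); cv2.imwrite('pics/s1c.png',cv2.resize(c['color'][180:320,220:340,::-1],None,fx=4,fy=4,interpolation=cv2.INTER_CUBIC))
E
```

```text
t 2.2667 pos [ 0.5642 -0.3131  0.1488] phi -45.13 q [-0.55  0.27  1.75  0.    1.12  0.24] F [ 0.1  0.1 -0.4] T [-0.    0.02 -0.07] w 50.3 tilt 0.17
shift cm [ 0.04  0.11 10.37] rot [-0.17  0.03 -0.13] from q1 -29.016705513224647
```

View pics/s1c.png

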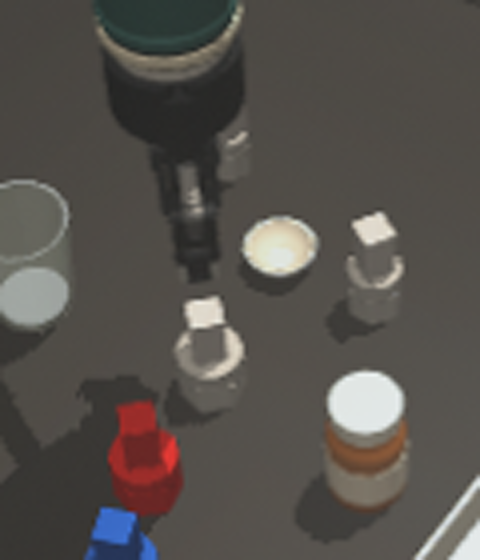

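Emit:
servo_tool --plan '[[[0.05, 0.1, 4, 0, 0, 0], [0.05, 0.1, 8, 0, 0, 0], [0.05, 0.1, 10.3, 0, 0, 0], [0.05, 0.1, 10.3, 0, 0, 0], [0.05, 0.1, 10.3, 0, 0, 0]]]'

```text
time: 2.73
tool_pos: [0.5648, -0.3106, 0.0464]
tcp_rot: [-2.899, -1.202, 0.003]
wrist_force: [0.1, -0.1, 0.4]
width: 0.584
```

Emit:
servo_tool --plan '[[[0, 0, 0, 0, 0, 0], [0, 0, 0, 0, 0, 0], [0, 0, 0, 0, 0, 0], [0, 0, 0, 0, 0, 0], [0, 0, 0, 0, 0, 0], [0, 0, 0, 0, 0, 0]]]' --claw 1.5 --grip_force 30

```text
time: 3.23
tool_pos: [0.567, -0.3113, 0.05]
tcp_rot: [-2.902, -1.203, -0.003]
wrist_force: [0.4, 2.8, 6.3]
width: 0.252
```

```bash
python3 - <<'E'
from h import *
delta((.565,-.3134,.045),-45.)
c=grab('scene','s2'); cv2.imwrite('pics/s2c.png',cv2.resize(c['color'][180:320,220:340,::-1],None,fx=4,fy=4,interpolation=cv2.INTER_CUBIC))
E
```

```text
t 3.2333 pos [ 0.567  -0.3113  0.05  ] phi -44.98 q [-0.54  0.37  1.82  0.    0.95  0.24] F [0.4 2.8 6.3] T [0.43 0.   0.01] w 21.5 tilt 0.1
shift cm [-0.3   0.01  0.5 ] rot [ 0.03 -0.09  0.02] from q1 -29.016705513224647
```

View pics/s2c.png

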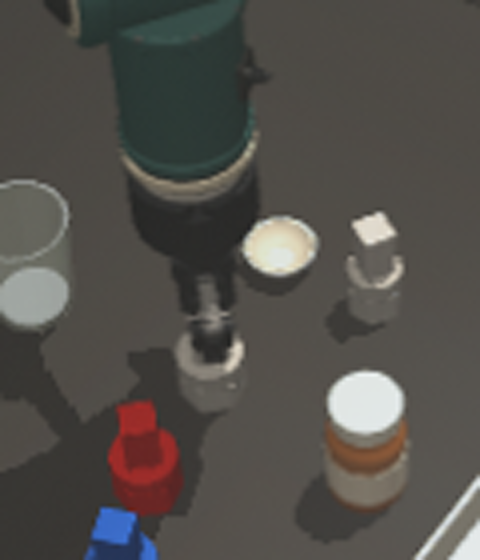

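Emit:
servo_tool --plan '[[[0, 0, -0.1, 0, 0, 0], [0, 0, -0.3, 0, 0, 0], [0, 0, -0.3, 0, 0, 0], [-0.15, 0, -0.3, 0, 0, -1], [-0.3, 0, -0.3, 0, 0, -7], [-0.3, 0, -0.3, 0, 0, -14], [-0.3, 0, -0.3, 0, 0, -21], [-0.3, 0, -0.3, 0, 0, -28], [-0.3, 0, -0.3, 0, 0, -35], [-0.3, 0, -0.3, 0, 0, -42], [-0.3, 0, -0.3, 0, 0, -49], [-0.3, 0, -0.3, 0, 0, -56], [-0.3, 0, -0.3, 0, 0, -63], [-0.3, 0, -0.3, 0, 0, -70], [-0.3, 0, -0.3, 0, 0, -77], [-0.3, 0, -0.3, 0, 0, -84], [-0.3, 0, -0.3, 0, 0, -90], [-0.3, 0, -0.3, 0, 0, -90], [-0.3, 0, -0.3, 0, 0, -90]]]' --claw 4.8

```text
time: 4.87
tool_pos: [0.5646, -0.3134, 0.0526]
tcp_rot: [1.205, 2.901, 0.002]
wrist_force: [0.3, -0.0, -0.2]
width: 0.566
```

```bash
python3 - <<'E'
from h import *
delta((.565,-.3134,.051),45.)
c=grab('scene','s3'); cv2.imwrite('pics/s3c.png',cv2.resize(c['color'][180:320,220:340,::-1],None,fx=4,fy=4,interpolation=cv2.INTER_CUBIC))
E
```

```text
t 4.8667 pos [ 0.5646 -0.3134  0.0526] phi 44.87 q [-0.55  0.37  1.82  0.    0.95 -1.33] F [ 0.3 -0.  -0.2] T [-0.03 -0.01  0.05] w 48.3 tilt 0.08
shift cm [-0.03  0.03  0.16] rot [ 0.08 -0.   -0.13] from q1 -29.016705513224647
```

View pics/s3c.png

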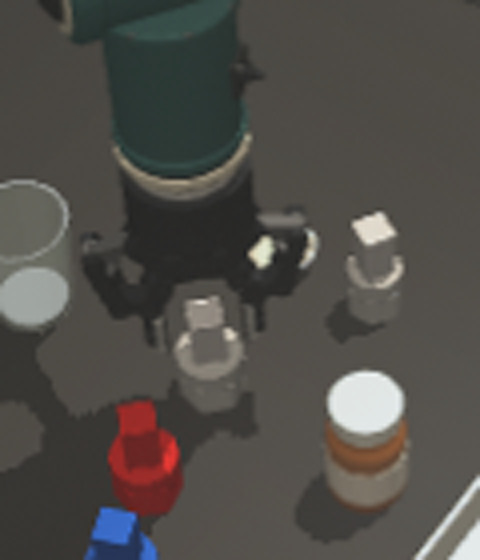

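Emit:
servo_tool --plan '[[[0, 0, 0, 0, 0, 0], [0, 0, 0, 0, 0, 0], [0, 0, 0, 0, 0, 0], [0, 0, 0, 0, 0, 0], [0, 0, 0, 0, 0, 0], [0, 0, 0, 0, 0, 0], [0, 0, 0, 0, 0, 0]]]' --claw 1.5 --grip_force 50

```text
time: 5.5
tool_pos: [0.5646, -0.3134, 0.0527]
tcp_rot: [1.206, 2.9, 0.002]
wrist_force: [0.8, -0.7, -0.6]
width: 0.247
```

```bash
python3 - <<'E'
from h import *
delta((.5177,.2103,.2),33.24)
E
```

```text
t 5.5 pos [ 0.5646 -0.3134  0.0527] phi 44.85 q [-0.55  0.37  1.82  0.    0.95 -1.33] F [ 0.8 -0.7 -0.6] T [-0.03  0.06 -0.04] w 21.1 tilt 0.08
shift cm [ 40.44  33.63 -14.69] rot [ 0.08 -0.   11.61] from q1 22.10796402020488
```

Emit:
servo_tool --plan '[[[0, 0, -2, 0, 0, 0], [0, 0, -6, 0, 0, 0], [0, 0, -10, 0, 0, 0], [0.5, 0.5, -12, 0, 0, 0], [3, 2.5, -13, 0, 0, 2], [6, 5, -13, 0, 0, 5], [9, 7.5, -13, 0, 0, 8], [12, 10, -13, 0, 0, 11.6], [15, 12.5, -13, 0, 0, 11.6], [18, 15, -13, 0, 0, 11.6], [21, 17.5, -13, 0, 0, 11.6], [24, 20, -13, 0, 0, 11.6], [27, 22.5, -13, 0, 0, 11.6], [30, 25, -13, 0, 0, 11.6], [33, 27.5, -13, 0, 0, 11.6], [36, 30, -13, 0, 0, 11.6], [38.5, 32, -13, 0, 0, 11.6], [40, 33.3, -12, 0, 0, 11.6], [40.4, 33.6, -10, 0, 0, 11.6], [40.4, 33.6, -10, 0, 0, 11.6]]]'

```text
time: 7.17
tool_pos: [0.5144, 0.2108, 0.1491]
tcp_rot: [-1.487, -2.762, 0.006]
wrist_force: [-1.4, -0.6, -3.4]
width: 0.25
```

```bash
python3 - <<'E'
from h import *
delta((.5177,.2103,.11),33.24)
for n in('scene','top'):
    c=grab(n,n+'4'); y,x=((100,310) if n=='scene' else (150,170))
    cv2.imwrite(f'pics/{n}4c.png',cv2.resize(c['color'][y:y+100,x:x+110,::-1],None,fx=5,fy=5,interpolation=cv2.INTER_CUBIC))
E
```

```text
t 7.1667 pos [0.5144 0.2108 0.1491] phi 33.42 q [ 0.34  0.11  1.94  0.    1.09 -0.24] F [-1.4 -0.6 -3.4] T [-0.08  0.11 -0.03] w 21.4 tilt 0.33
shift cm [-0.24  0.27  3.91] rot [-0.3  -0.13  0.18] from q1 22.10796402020488
```

View pics/scene4c.png

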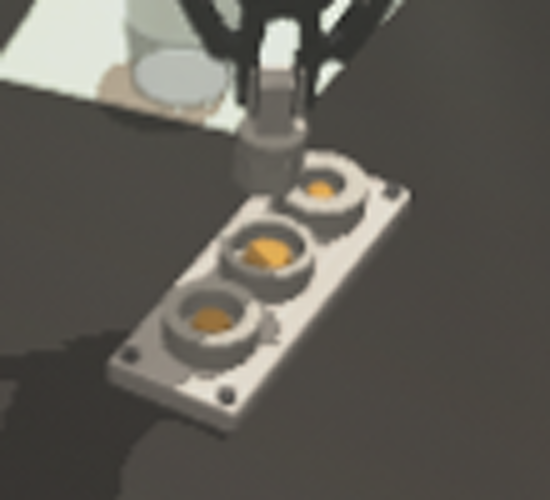

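View pics/top4c.png

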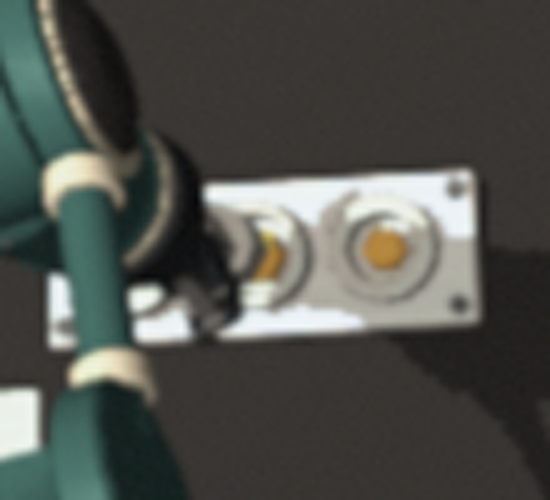

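Emit:
servo_tool --plan '[[[-0.25, 0.25, 2, -0.3, -0.1, 0], [-0.25, 0.25, 3.9, -0.3, -0.1, 0], [-0.25, 0.25, 3.9, -0.3, -0.1, 0], [-0.25, 0.25, 3.9, -0.3, -0.1, 0], [-0.25, 0.25, 3.9, -0.3, -0.1, 0]]]'

```text
time: 7.68
tool_pos: [0.5205, 0.2082, 0.1141]
tcp_rot: [1.492, 2.761, 0.005]
wrist_force: [-0.5, -0.5, -1.1]
width: 0.245
```

```bash
python3 - <<'E'
from h import *
delta((.5177,.2103,.1),33.24)
c=grab('scene','s5'); p=bot.read_state()['tool_pos']; print(proj(c,(*p[:2],p[2]-.0527+.04)))
v=cv2.resize(c['color'][100:200,310:420,::-1],None,fx=6,fy=6,interpolation=cv2.INTER_CUBIC)
def ring(xy,z,r,col):
    P=np.array([proj(c,(xy[0]+r*np.cos(t),xy[1]+r*np.sin(t),z)) for t in np.linspace(0,6.28,60)])
    cv2.polylines(v,[(((P-[310,100]+.5)*6)-.5).round().astype(int)],True,col,1)
m=p[2]-.0527
ring(p,m+.04,.02155,(0,0,255)); ring(p,m,.02155,(0,255,0)); ring((.5177,.2103),.044,.031,(255,0,0)); ring((.5177,.2103),.044,.0235,(255,0,255))
cv2.imwrite('pics/s5c.png',v)
E
```

```text
t 7.6833 pos [0.5205 0.2082 0.1141] phi 33.24 q [ 0.34  0.15  1.97 -0.    1.02 -0.24] F [-0.5 -0.5 -1.1] T [-0.07 -0.06 -0.03] w 20.9 tilt 0.25
shift cm [ 0.33 -0.12  1.4 ] rot [0.24 0.08 0.  ] from q1 22.10796402020488
[364.74316942 134.98791809]
```

View pics/s5c.png

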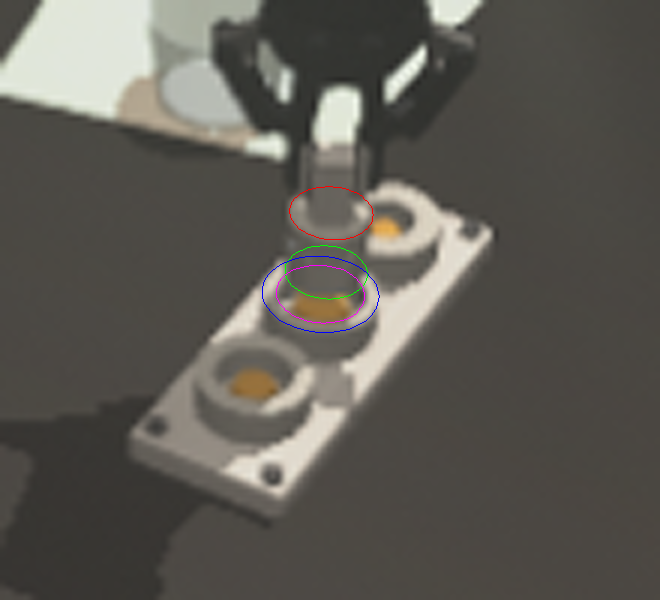

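Emit:
servo_tool --plan '[[[0.33, -0.12, 0.7, 0.2, 0.1, 0], [0.33, -0.12, 1.0, 0.2, 0.1, 0], [0.33, -0.12, 1.0, 0.2, 0.1, 0], [0.33, -0.12, 1.0, 0.2, 0.1, 0], [0.33, -0.12, 1.0, 0.2, 0.1, 0], [0.33, -0.12, 1.0, 0.2, 0.1, 0]]]'

```text
time: 8.23
tool_pos: [0.5182, 0.2107, 0.1046]
tcp_rot: [1.492, 2.764, 0.003]
wrist_force: [-2.0, 0.3, -3.3]
width: 0.249
```

```bash
python3 - <<'E'
from h import *
delta((.5177,.2103,.0767),33.24)
E
```

```text
t 8.2333 pos [0.5182 0.2107 0.1046] phi 33.26 q [ 0.34  0.16  1.98  0.    1.   -0.24] F [-2.   0.3 -3.3] T [0.07 0.02 0.01] w 21.2 tilt 0.11
shift cm [-0.   -0.07  2.79] rot [ 0.11 -0.    0.02] from q1 22.10796402020488
```

Emit:
servo_tool --plan '[[[0, -0.06, 0.2, 0.1, 0, 0], [0, -0.06, 0.5, 0.1, 0, 0], [0, -0.06, 0.8, 0.1, 0, 0], [0, -0.06, 1.1, 0.1, 0, 0], [0, -0.06, 1.3, 0.1, 0, 0], [0, -0.06, 1.3, 0.1, 0, 0], [0, -0.06, 1.3, 0.1, 0, 0]]]'

```text
time: 8.82
tool_pos: [0.5177, 0.2104, 0.0914]
tcp_rot: [-1.493, -2.764, 0.0]
wrist_force: [0.5, 0.1, -2.0]
width: 0.248
```

```bash
python3 - <<'E'
from h import *
delta((.5177,.2103,.0767),33.24)
E
```

```text
t 8.8167 pos [0.5177 0.2104 0.0914] phi 33.26 q [ 0.34  0.17  1.99  0.    0.98 -0.24] F [ 0.5  0.1 -2. ] T [ 0.01 -0.02  0.02] w 21.2 tilt 0.01
shift cm [-0.01  0.    1.47] rot [-0.01 -0.01  0.02] from q1 22.10796402020488
```

Inside the well with no contact. Now down onto the nut, gently.

Emit:
servo_tool --plan '[[[0, 0, 0.2, 0, 0, 0], [0, 0, 0.4, 0, 0, 0], [0, 0, 0.5, 0, 0, 0], [0, 0, 0.6, 0, 0, 0], [0, 0, 0.7, 0, 0, 0], [0, 0, 0.7, 0, 0, 0], [0, 0, 0.7, 0, 0, 0]]]'

```text
time: 9.4
tool_pos: [0.5177, 0.2104, 0.0844]
tcp_rot: [-1.493, -2.764, 0.0]
wrist_force: [-0.1, 0.4, -1.4]
width: 0.247
```

```bash
python3 - <<'E'
from h import *
delta((.5177,.2103,.0767),33.24)
E
```

```text
t 9.4 pos [0.5177 0.2104 0.0844] phi 33.26 q [ 0.34  0.18  1.99  0.    0.97 -0.24] F [-0.1  0.4 -1.4] T [ 0.05 -0.04 -0.  ] w 21.1 tilt 0.01
shift cm [-0.   -0.01  0.77] rot [-0.   -0.01  0.02] from q1 22.10796402020488
```

Emit:
servo_tool --plan '[[[0, 0, 0.2, 0, 0, 0], [0, 0, 0.35, 0, 0, 0], [0, 0, 0.5, 0, 0, 0], [0, 0, 0.65, 0, 0, 0], [0, 0, 0.75, 0, 0, 0], [0, 0, 0.8, 0, 0, 0], [0, 0, 0.8, 0, 0, 0]]]'

```text
time: 9.98
tool_pos: [0.5179, 0.2106, 0.0766]
tcp_rot: [-1.493, -2.764, -0.001]
wrist_force: [0.4, 1.8, -0.5]
width: 0.246
```

```bash
python3 - <<'E'
from h import *
delta((.5177,.2103,.0767),33.24)
E
```

```text
t 9.9833 pos [0.5179 0.2106 0.0766] phi 33.25 q [ 0.34  0.19  2.    0.    0.95 -0.24] F [ 0.4  1.8 -0.5] T [ 0.33 -0.03 -0.05] w 21.0 tilt 0.03
shift cm [-0.01 -0.03 -0.01] rot [ 0.02 -0.02  0.01] from q1 22.10796402020488
```

Emit:
servo_tool --plan '[[[0, 0, 0.1, 0, 0, 0], [0, 0, 0.15, 0, 0, 0], [0, 0, 0.15, 0, 0, 0], [0, 0, 0.15, 0, 0, 0]]]'

```text
time: 10.32
tool_pos: [0.518, 0.2107, 0.0766]
tcp_rot: [-1.493, -2.764, -0.001]
wrist_force: [-3.0, -0.1, 7.3]
width: 0.248
```

```bash
python3 - <<'E'
from h import *
delta((.5177,.2103,.0767),33.24)
c=grab('scene','s6'); p=(.5177,.2103)
v=cv2.resize(c['color'][100:200,310:420,::-1],None,fx=6,fy=6,interpolation=cv2.INTER_CUBIC); o=v.copy()
P=np.array([proj(c,(p[0]+.02155*np.cos(t),p[1]+.02155*np.sin(t),.064)) for t in np.linspace(0,6.28,60)])
cv2.polylines(v,[(((P-[310,100]+.5)*6)-.5).round().astype(int)],True,(0,0,255),1)
cv2.imwrite('pics/s6c.png',np.hstack([v[150:400,150:500],o[150:400,150:500]]))
c=grab('scene','s7'); cv2.imwrite('pics/s7c.png',cv2.resize(c['color'][:,:,::-1],(800,500)))
E
```

```text
t 10.3167 pos [0.518  0.2107 0.0766] phi 33.26 q [ 0.34  0.19  2.    0.    0.95 -0.24] F [-3.  -0.1  7.3] T [-0.02  0.63 -0.02] w 21.1 tilt 0.03
shift cm [-0.02 -0.05 -0.01] rot [ 0.02 -0.02  0.02] from q1 22.10796402020488
```

View pics/s6c.png

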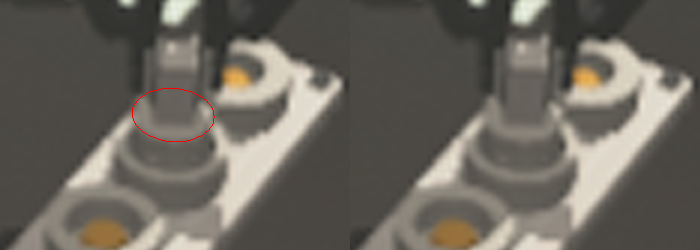

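View pics/s7c.png

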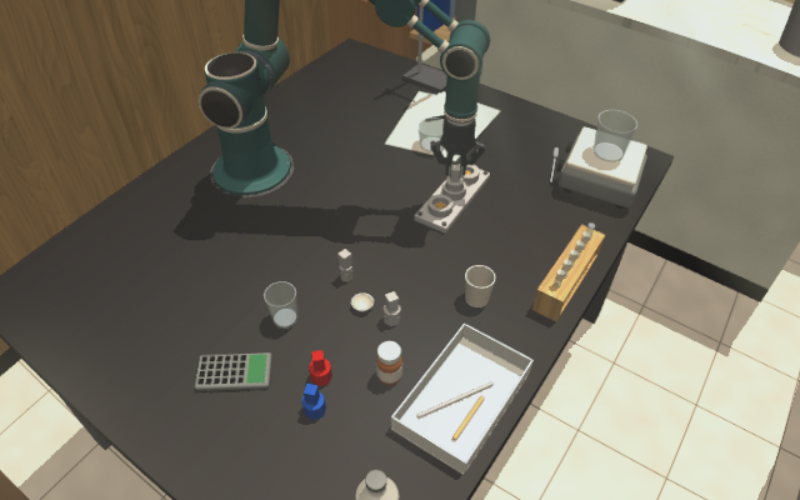

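```bash
python3 - <<'E'
from h import *
print(finish_job()); s=bot.read_state(); print(s['tool_pos'],s['wrist_force'],s['width'])
E
```

```text
the job is handed in; nothing more can be done
None
the job is handed in; nothing more can be done
```

The large socket is fully home on the middle nut and still gripped. I handed the job in at about 10.4 s of the 64 s allowed.

- **Which socket:** In the top camera the middle nut measured about 29.5 mm across, against 24 and 18 mm for the other two. That made it the 30 mm nut, so I used the large socket and never touched the small and medium ones.
- **Gripping:** On the first grip the fingers pressed lightly on the socket's shoulder (about 6 N) and the tool drifted about 3 mm. I let go, turned 90° and gripped again cleanly.
- **Seating:** The socket went into the well and over the nut with no resistance. It stopped at tool height 0.0766 m, against 0.0767 m expected for home. Commanding another 1.5 mm raised the push to about 7 N with no further travel.
- **Last checks:**
  - The tool was within about 0.5 mm of my estimate of the port's axis, with 0.03° tilt.
  - The jaws read 21 mm on the 22 mm bar, set to 50 N.
  - The last picture shows the socket sunk in the middle collar where expected. The small and medium sockets are upright, and the glassware and look-alikes look unmoved.
- **Disagreements and limits:** The two cameras differed by about 2 mm on the port position, so I used the average. The hand-in reported no verdict.

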